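# Lock a filter funnel onto a vacuum manifold

## Task

Fit the taller of the two loose filter funnels to the free place of the steel vacuum manifold: set its lugs into the notches of the collar, push it down against the sprung valve, turn it clockwise (seen from above) to the stop and let it spring up into its catch, so that it stays locked, upright and holds the valve open by itself. Leave the short funnel, the petri dish and the dropper bottle where they stand.

Things in the scene. Friction and masses are not known exactly. Their poses are not given: they have to be found in the camera images.
- funnel_tall_mid (a point): the funnel to fit: 115 mm tall, 0.08 to 0.15 kg, standing upright; point on its axis half-way up (57.5 mm above the underside), z up along the axis. White foot, ribbed white skirt 69 mm across (31 to 39 mm above the underside), above it a clear round cup, open at the top, 52 mm across, wall 2.5 mm, with a 54 mm rim bead in its top 6 mm
- funnel_tall_grip (a point): on the axis of the tall funnel, 85 mm above its underside (30 mm below its rim): a good height to grip across the 52 mm cup, from any side as it is round
- funnel_tall_lugs (a point): on the axis of the tall funnel, 16 mm above its underside, level with the lower faces of the three lugs. The foot is 44 mm across (lowest 5 mm tapered to 37 mm); lugs 10 mm wide, 6 mm high, reaching 29 mm from the axis, lower edges bevelled 1.5 mm, one along this frame's +x, the others 120 degrees from it
- funnel_short_mid (a point): the other loose funnel, of the same shape but 85 mm tall; point on its axis half-way up (42.5 mm). To be left alone
- manifold: steel vacuum manifold, fixed: a tube 270 mm long along its own y, origin under its middle on the worktop, with two heads 80 mm to either side whose rims are 108 mm above the worktop. One head is closed by a steel cap with a black knob (126 mm high), the other is free; which is which varies
- port_mouth (a point): centre of the free head's mouth, level with the collar's rim (108 mm up), z up. The knurled collar is 75 mm across; its lip has a 48 mm bore and three notches 120 degrees apart, 35 degrees wide, reaching 31 mm from the axis. The collar was screwed on by hand, so its notches stand at any angle; this frame does NOT tell it: feel or look. Where there is no notch the lugs rest on the rim
- port_seat (a point): on the axis of the free head, 25 mm below the rim: where the middle of the funnel's underside is when locked. To get there push the lugs through the notches, 12 to 15 mm below the rim (at 15 the skirt meets the rim), turn clockwise under the lip 55 to 59 degrees from mid-notch to the end stop, and let up: the lugs spring 3 mm up into catches. Counter-clockwise is blocked
- valve (a joint): valve disc in the free head's bore, a slide: 0 m = shut (disc 19 mm below the rim), grows as it is pressed down, to 0.0135. Its spring pushes up with 3 N at 0 and 0.8 N more per mm. The funnel touches it once the lugs are 3 mm below the rim; 0.006 when caught, 0.012 when pushed fully down. A funnel let go in the notches unturned floats up to 0 and stays upright there
- petri_dish_mid (a point): small glass petri dish, 70 mm across, 17 mm high, lying on the worktop; point at its centre, half-way up. To be left alone
- dropper_mid (a point): amber dropper bottle, 47 mm square, 132 mm tall; point on its axis half-way up. To be left alone
Things that resemble listed ones, but are neither listed nor needed, are in the scene too. Leave any green or turquoise look-alike of the part that bears funnel_tall_mid alone.

How it is judged:
By the outcome, as a careful person would: the job done as asked, in the order asked, and still so for the second after the job is handed in, with the robot touching nothing.
It also fails if it takes over 64 s, if anything falls off the work surface, if the arm or the gripper's body presses on something with over 40 N, if the wrist force passes 120 N, or if a joint passes its speed limit or range.

## Robot

A 6-joint arm with a two-finger parallel gripper is mounted at the origin on a cart in front of the work surface, level with it; the furniture and walls round the work are solid. World frame = base frame: x ahead of the robot, y to its left, z up, the work surface at z = 0. Lengths are in m, angles in rad, forces in N, time in s.
With the tool pointing down it reaches from about 0.3 to 0.875 m from the base axis. Payload 6.4 kg.
Tool frame: the origin (TCP) lies at the centre of the arm's flange, where the gripper is bolted on; the fingertips stand 173 mm ahead of it and the grasp point (between the pads) lies ctrl.grip_point_offset ahead of it (ctrl.grip_point_offset is the distance from the TCP to the grasp point, in m); z points along the fingers, y is the direction in which the jaws open and shut (so a half turn about z gives the same grasp; the last joint's range is limited). The gripper opens to 85 mm and grips with 20 to 120 N. Pads are 22 mm wide; open, the fingers measure 114 mm over their backs; the gripper's body (76 mm by 85 mm) begins 54 mm behind the grasp point. The pads swing forward as they close: fully open they stand 13 mm farther back than shut.
Start: joints at [-1.485, 0.181, 1.607, -0, 1.354, -0.206], TCP at [0.165, -0.551, 0.405] pointing down, gripper open.
Joint ranges: [-2.99, 2.99], [-0.89, 2.07], [0.3, 2.58], [-1.14, 4.28], [0, 2.63], [-3.12, 3.12]. Speed limits (rad/s): [2.57, 2.57, 3.01, 3.14, 3.14, 3.14].

## Interface

Orientations are given as a unit quaternion [w, x, y, z].
In Python, from bench import ctrl, cams, boxes_of, landmark_of gives the robot as it stands.
- The arm moves only by the shell command python3 -m handwheel 'ROWS'. ROWS is JSON, a list of rows, each an object with "offset": the shift along the tool's x, y, z in m, a list of three; "spin": the turn about the tool's z in degrees; "grip": the opening, from 0 (shut) to 1 (fully open). A call has 1 to 20 rows; each row is the pose to reach, as a shift and turn from the pose commanded when the call began, along the tool's axes at that moment; what a row does not reach only later rows make up. A row lasts 1/8 s, in which the tool goes at most 62.5 mm and 10.7 degrees, less where a joint would pass 70% of its speed; a pose out of reach is approached as far as the arm can. A call with a gripper value outside its range is refused whole. The fingers move at their own pace and stop on an object; the grip force is fixed at half the most. Time passes only in rows, so rows that repeat a pose let the fingers close. It gives the time, the measured TCP pose, the force and the opening at its end, in the units of the state.
- ctrl.get_obs(): the state, without advancing time (a new reading comes with each control period).
- cams.camera(name): name is "scene" or "top"; returns a dict with "color" (384x512x3 uint8, red, green, blue), "camera_matrix" (3x3 intrinsics, pixels), "distortion" ([k1, k2, p1, p2, k3] as OpenCV has them; the pictures are not rectified), "view" (4x4, takes a point from world to camera coordinates). Camera axes: x right, y up, looking along -z (the intrinsics and any distortion apply to the point x, -y, -z); pixel columns grow to the right and rows downward; lengths in m; the calibration is good to about 2 mm. A picture is of the moment at which its call begins. There is no depth.
- ctrl.hand_in(): hands the job in, once; it reports no verdict.
Trained networks look in a picture, given as the dict that the camera call returned (one of the last four; its "shot" number tells which), for a name from the list of things; names that differ only in an ending like _2 or _b are one class to them, and where a whole thing is asked for, a point or a joint stands for the part that bears it (a point fixed in the world has none). Each returns a list of dicts, best first, with "confidence" (0 to 1); they miss things now and then, are a little off and sometimes report something else, mostly with a low value. They report only what shows in the picture. A call takes as long as a camera call. They do not tell look-alikes from the thing itself.
- boxes_of(picture, thing): "uv" ([column, row] in pixels, amid what is visible of it).
- landmark_of(picture, thing): "uv" ([column, row] in pixels: a listed point, or the origin of a listed thing).
The state is a dict: "time_s": time; "q": joint angles; "dq": joint speeds; "joint_efforts": joint torques, N m; "eef_pos": TCP position; "eef_rot": TCP orientation; "wrist_force": force on the tool from outside, world axes, zero at the start; "torque": the same for the moment, N m; "opening": opening from 0.0 (shut) to 1.0 (fully open).
Only numpy, scipy, OpenCV 4.12 (cv2) and the standard library are available. Lean on these libraries where they do the work, as an engineer would, in place of code of your own. Each camera call takes 0.05 s, during which the arm holds its last target.

## Working session

There is one attempt and no reset: what is moved stays moved. The work goes in short steps, Python scripts to look and compute and a shell command to move; the robot and the scene stay as the last step left them, time stands still between calls to the robot, and variables do not carry over. Pictures are saved under pics/ and viewed, and the job is handed in when it is done.

```bash
ls; mkdir -p pics
cat > h.py <<'E'
import numpy as np, cv2
from bench import ctrl, cams, boxes_of, landmark_of
def save(p,name): cv2.imwrite('pics/'+name+'.png', p['color'][:,:,::-1])
def ray(p,uv):
    K=np.array(p['camera_matrix']);d=np.array(p['distortion']);V=np.array(p['view'])
    n=cv2.undistortPoints(np.array([[uv]],float),K,d)[0,0]
    dc=np.array([n[0],-n[1],-1.]);R=V[:3,:3];t=V[:3,3]
    return -R.T@t, R.T@dc
def atz(p,uv,z):
    o,d=ray(p,uv);return o+d*(z-o[2])/d[2]
def proj(p,X):
    K=np.array(p['camera_matrix']);d=np.array(p['distortion']);V=np.array(p['view'])
    c=V[:3,:3]@np.array(X)+V[:3,3]
    return cv2.projectPoints(np.array([[c[0],-c[1],-c[2]]]),np.zeros(3),np.zeros(3),K,d)[0][0,0]
def tri(a,ua,b,ub):
    o1,d1=ray(a,ua);o2,d2=ray(b,ub)
    s=np.linalg.lstsq(np.c_[d1,-d2],o2-o1,rcond=None)[0]
    p1=o1+d1*s[0];p2=o2+d2*s[1];return (p1+p2)/2,np.linalg.norm(p1-p2)
E
python3 - <<'E'
from h import *
a=cams.camera('scene');b=cams.camera('top');save(a,'s0');save(b,'t0')
for n in ['funnel_tall_mid','funnel_tall_grip','funnel_tall_lugs','funnel_short_mid','port_mouth','port_seat','manifold','petri_dish_mid','dropper_mid']:
  for q,l in((a,'s'),(b,'t')):
    print(n,l,[(np.round(r['uv']),round(r['confidence'],2)) for r in landmark_of(q,n)][:4])
o=ctrl.get_obs();print(o,ctrl.grip_point_offset)
print(ray(a,[256,192]),ray(b,[256,192]))
E
```

```text
pics
funnel_tall_mid s [(array([223., 169.]), 0.82)]
funnel_tall_mid t [(array([237., 132.]), 0.93), (array([352., 257.]), 0.87), (array([263., 225.]), 0.6)]
funnel_tall_grip s [(array([280., 202.]), 0.77), (array([224., 164.]), 0.53)]
funnel_tall_grip t [(array([351., 259.]), 0.86), (array([261., 226.]), 0.58), (array([239., 132.]), 0.55)]
funnel_tall_lugs s [(array([281., 214.]), 0.71), (array([220., 178.]), 0.65)]
funnel_tall_lugs t [(array([261., 224.]), 0.87), (array([236., 134.]), 0.73), (array([265., 168.]), 0.26)]
funnel_short_mid s [(array([232., 234.]), 0.94)]
funnel_short_mid t []
port_mouth s [(array([251., 170.]), 0.49), (array([231., 232.]), 0.26)]
port_mouth t [(array([262., 167.]), 0.66)]
port_seat s [(array([251., 177.]), 0.52)]
port_seat t [(array([263., 170.]), 0.77)]
manifold s [(array([232., 200.]), 0.75)]
manifold t []
petri_dish_mid s [(array([252., 233.]), 0.69)]
petri_dish_mid t [(array([230., 226.]), 0.6), (array([261., 168.]), 0.4)]
dropper_mid s [(array([166., 238.]), 0.7)]
dropper_mid t [(array([145., 200.]), 0.56)]
{'time_s': 1.0, 'q': array([-1.48529465e+00,  1.80786826e-01,  1.60696920e+00, -1.79412448e-05,
        1.35376696e+00, -2.06280041e-01]), 'dq': array([-0.00094917, -0.00057605,  0.00041686, -0.00161014,  0.00055972,
        0.00125429]), 'joint_efforts': array([-4.84228440e-04, -4.44850302e+01, -3.51684415e+01, -4.04574685e-04,
        8.63200366e-04,  1.83055214e-06]), 'eef_pos': array([ 0.16543173, -0.55071783,  0.40471078]), 'eef_rot': array([ 3.42402851e-05,  9.89376510e-01,  1.45375791e-01, -1.08465097e-05]), 'wrist_force': array([0.5221304 , 0.44471998, 0.13417032]), 'torque': array([-0.0025647 ,  0.03014711,  0.01079212]), 'opening': 1.003821512026098} 0.1547
(array([-0.21015977,  0.59291193,  0.9275582 ]), array([ 0.60342822, -0.39695668, -0.69162413])) (array([0.44073532, 0.11756927, 1.39375402]), array([ 0.06852336, -0.02254046, -0.99772372]))
```

View pics/s0.png

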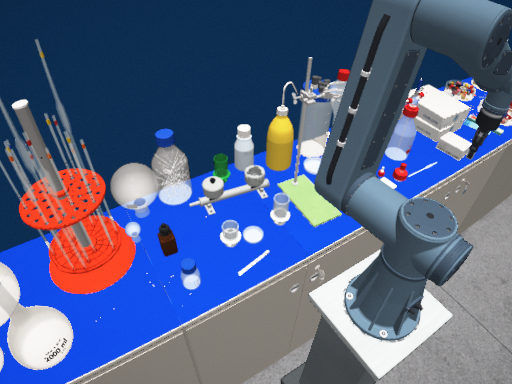

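View pics/t0.png

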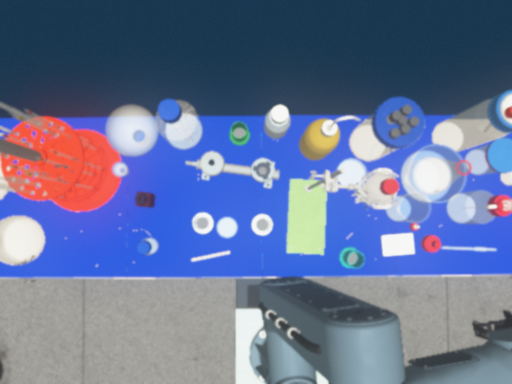

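Run:
```python
import cv2,numpy as np
a=cv2.imread('pics/s0.png')[120:280,130:330];b=cv2.imread('pics/t0.png')[90:300,120:390]
cv2.imwrite('pics/s0c.png',cv2.resize(a,None,fx=3.7,fy=3.7,interpolation=2))
cv2.imwrite('pics/t0c.png',cv2.resize(b,None,fx=2.8,fy=2.8,interpolation=2))
```

```text
(no output)
```

View pics/s0c.png

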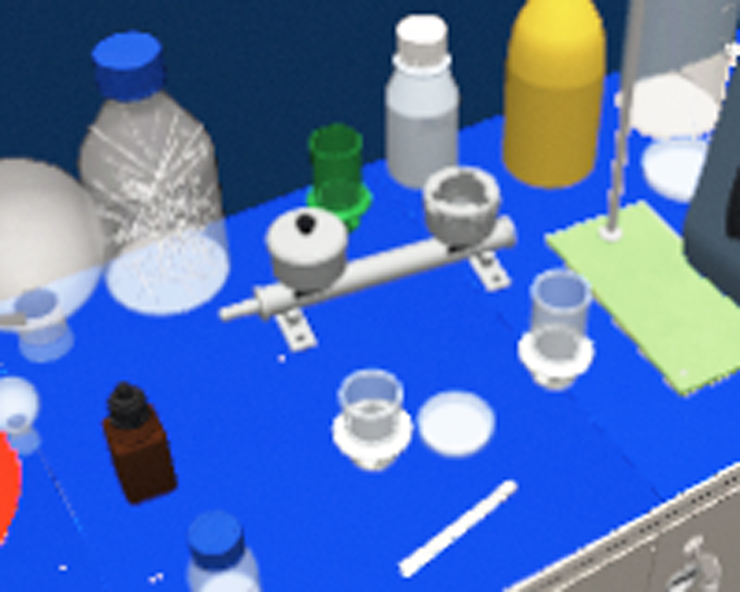

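View pics/t0c.png

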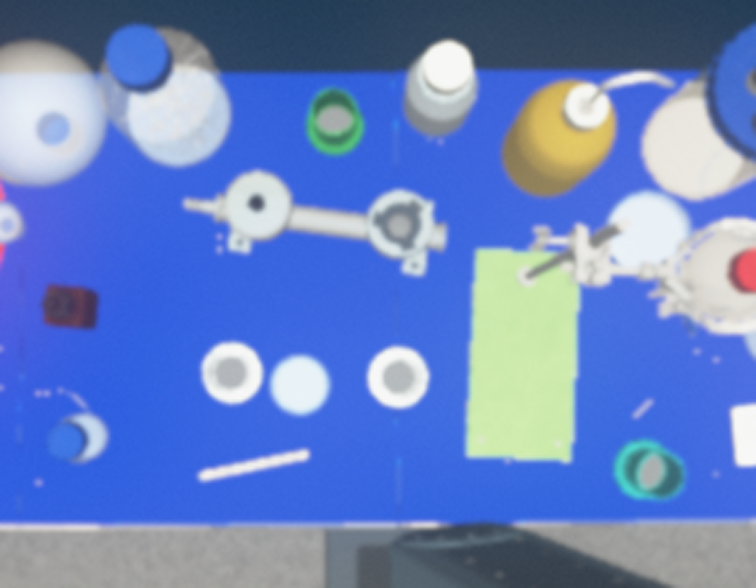

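Candidates for the tall funnel:
- White funnel A: top (262,225), scene (281,208).
- White funnel B: top (203,223), scene (232,234).
- Green look-alike: top (240,132).
- Turquoise look-alike: top (352,258).

A looks taller and is white, so I'll measure it and enlarge it to confirm, along with the collar.

```bash
cat > m.py <<'E'
from h import *
ims={'top':[], 'scene':[]}
for k in range(2):
  for n in ims: ims[n].append(cams.camera(n))
A=ims['scene'][0];B=ims['top'][0]
s=np.mean([i['color'].astype(float) for i in ims['scene']],0);t=np.mean([i['color'].astype(float) for i in ims['top']],0)
np.savez('mean.npz',s=s,t=t)
import pickle;pickle.dump((A,B),open('ab.pkl','wb'))
def crop(im,c,r,w,sc,n):
  cv2.imwrite(f'pics/{n}.png',cv2.resize(im[r-w:r+w,c-w:c+w,::-1].astype(np.uint8),None,fx=sc,fy=sc,interpolation=cv2.INTER_CUBIC))
crop(t,263,168,20,14,'colt');crop(s,256,175,20,14,'cols');crop(s,281,206,24,12,'funs');crop(t,262,225,20,14,'funt')
E
python3 m.py; cd pics; python3 -c "
import cv2,numpy as np
f=lambda n:cv2.resize(cv2.imread(n+'.png'),(390,290) if 0 else (290,290))
cv2.imwrite('four.png',np.vstack([np.hstack([f('colt'),f('cols')]),np.hstack([f('funs'),f('funt')])]))"
cd ..
python3 - <<'E'
from h import *
import pickle;A,B=pickle.load(open('ab.pkl','rb'))
print(tri(A,[280,202],B,[261.5,225.5]), tri(A,[281,214],B,[261.5,224.5]),tri(A,[232,234],B,[203,223]))
print(tri(A,[251,170],B,[262,167]),tri(A,[256,170],B,[263,167]))
for z in (.03,.085,.115): print(z,atz(B,[262,225],z),atz(A,[281,205],z))
print('mouth',atz(B,[262.5,168],.108),atz(A,[256,172],.108))
E
```

```text
(array([0.42696167, 0.07410585, 0.10165242]), np.float64(0.00503644470028999)) (array([0.42728297, 0.06901263, 0.03982655]), np.float64(0.002208411087546359)) (array([0.43366038, 0.25877959, 0.04519576]), np.float64(0.0009136498597588403))
(array([0.60920353, 0.07294999, 0.10815876]), np.float64(0.008765491354626027)) (array([0.60474748, 0.06345318, 0.10799981]), np.float64(0.006797607427774535))
0.03 [0.42622062 0.06792329 0.03      ] [0.46955471 0.0369756  0.03      ]
0.085 [0.426806   0.06992551 0.085     ] [0.42790359 0.07104191 0.085     ]
0.115 [0.42712529 0.07101762 0.115     ] [0.40518481 0.08962354 0.115     ]
mouth [0.60360996 0.06779977 0.108     ] [0.5931849  0.06674921 0.108     ]
```

View pics/four.png

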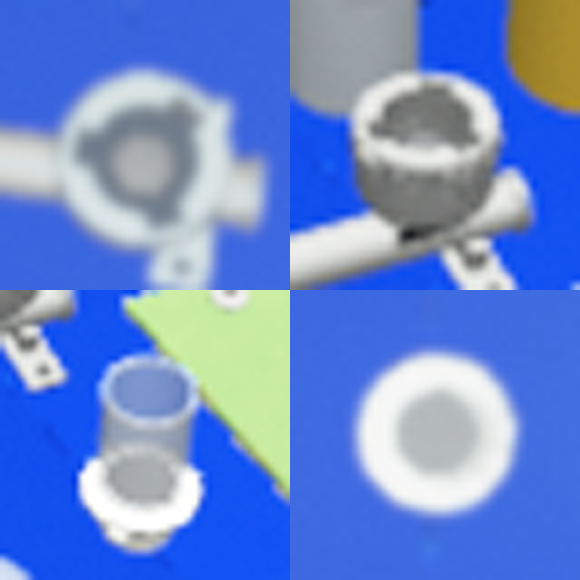

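The enlarged crop confirms it. White funnel A, scene (281,205), has the long clear cup and is the tall one. The collar is at top (263,168), with three dark notches showing left, upper right and bottom. Next I fit centres and the notch angle.

```bash
cat > fit.py <<'E'
from h import *
import pickle
from scipy.ndimage import map_coordinates
from scipy.optimize import differential_evolution
A,B=pickle.load(open('ab.pkl','rb'));m=np.load('mean.npz')
def projn(p,X):
    K=np.array(p['camera_matrix']);d=np.array(p['distortion']);V=np.array(p['view'])
    c=X@V[:3,:3].T+V[:3,3];c=c*[1,-1,-1]
    return cv2.projectPoints(c,np.zeros(3),np.zeros(3),K,d)[0][:,0]
def samp(p,im,x,y,z):
    X=np.stack([x.ravel(),y.ravel(),np.full(x.size,z)],1);uv=projn(p,X)
    return np.stack([map_coordinates(im[...,k],[uv[:,1],uv[:,0]],order=1) for k in range(3)],-1).reshape(x.shape+(3,))
rr=np.arange(.020,.044,.001);th=np.deg2rad(np.arange(0,360,3));R,T=np.meshgrid(rr,th)
def sig(v): return 1/(1+np.exp(-v/.0012))
def cost(v,p,im):
    cx,cy,a=v
    g=samp(p,im,cx+R*np.cos(T),cy+R*np.sin(T),.108)
    red=g[...,0]
    d=(np.rad2deg(T)-a+60)%120-60
    inn=np.where(abs(d)<17.5,.031,.024)
    mod=sig(R-inn)*sig(.0375-R)   # 1 on lip
    return -np.corrcoef(red.ravel(),mod.ravel())[0,1]
for n,p,im,c0 in(('top',B,m['t'],(.6036,.0678)),('scene',A,m['s'],(.6036,.0678))):
  r=differential_evolution(cost,[(c0[0]-.015,c0[0]+.015),(c0[1]-.015,c0[1]+.015),(0,120)],args=(p,im),seed=1,maxiter=60)
  print(n,np.round(r.x,4),r.fun)
rr2=np.arange(.026,.046,.001);R2,T2=np.meshgrid(rr2,th)
def cf(v,p,im,z,rad):
    g=samp(p,im,v[0]+R2*np.cos(T2),v[1]+R2*np.sin(T2),z)[...,0]
    return -np.corrcoef(g.ravel(),sig(rad-R2).ravel())[0,1]
for nm,c0 in(('tall',(.4265,.069)),('short',(.434,.259))):
  for n,p,im in(('top',B,m['t']),('scene',A,m['s'])):
    r=differential_evolution(cf,[(c0[0]-.015,c0[0]+.015),(c0[1]-.015,c0[1]+.015)],args=(p,im,.037,.0345),seed=1)
    print(nm,n,np.round(r.x,4),r.fun)
E
python3 fit.py
python3 - <<'E'
import numpy as np,cv2
s=np.load('mean.npz')['s']
c=s[204:232,266:296,::-1].astype(np.uint8)
cv2.imwrite('pics/foot.png',cv2.resize(c,None,fx=20,fy=20,interpolation=cv2.INTER_CUBIC))
E
```

```text
top [5.98600e-01 6.75000e-02 7.78951e+01] -0.7862435717297681
scene [6.00700e-01 7.01000e-02 7.83548e+01] -0.7852164252718887
tall top [0.4286 0.0691] -0.9789817278261708
tall scene [0.429  0.0715] -0.8139109301250185
short top [0.4349 0.2618] -0.9735901980592724
short scene [0.4359 0.2643] -0.8404535668701688
```

View pics/foot.png

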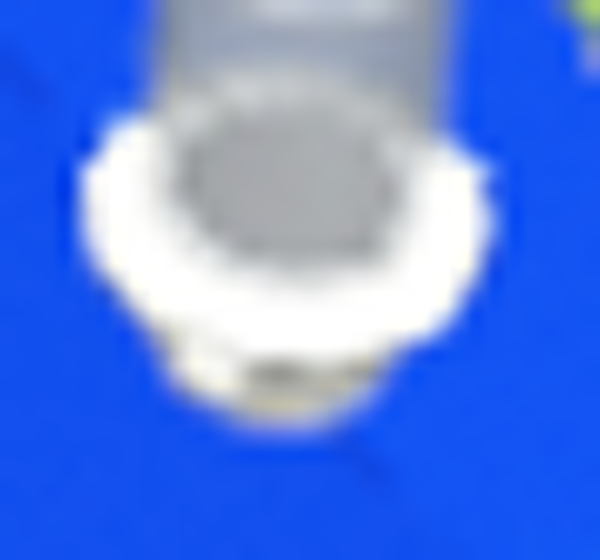

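Run:
```python
from h import *
import pickle
A,B=pickle.load(open('ab.pkl','rb'))
c=np.array([.429,.0703])
print('foot bottom c',(proj(A,[*c,0])-[266,204]+.5)*20,'skirt c z=.037',(proj(A,[*c,.037])-[266,204]+.5)*20)
v=np.array([-.21,.593])-c;print('cam az',np.rad2deg(np.arctan2(v[1],v[0])))
for d in range(60,240,10):
  u=np.array([np.cos(np.deg2rad(d)),np.sin(np.deg2rad(d))])
  P=lambda r,z:tuple(np.round((proj(A,[*(c+r*u),z])-[266,204]+.5)*20).astype(int))
  print(d,'lug bot',P(.029,.016),'top',P(.029,.022),'foot5',P(.022,.005),'footlug',P(.022,.016),'skirt',P(.0345,.031))
```

```text
foot bottom c [276.65317784 358.88501472] skirt c z=.037 [290.72944837 217.32471344]
cam az 140.71694126744282
60 lug bot (np.int64(118), np.int64(301)) top (np.int64(120), np.int64(278)) foot5 (np.int64(154), np.int64(342)) footlug (np.int64(158), np.int64(301)) skirt (np.int64(91), np.int64(244))
70 lug bot (np.int64(122), np.int64(323)) top (np.int64(124), np.int64(300)) foot5 (np.int64(158), np.int64(359)) footlug (np.int64(161), np.int64(317)) skirt (np.int64(96), np.int64(270))
80 lug bot (np.int64(132), np.int64(344)) top (np.int64(134), np.int64(321)) foot5 (np.int64(165), np.int64(374)) footlug (np.int64(169), np.int64(333)) skirt (np.int64(107), np.int64(295))
90 lug bot (np.int64(146), np.int64(363)) top (np.int64(148), np.int64(340)) foot5 (np.int64(176), np.int64(389)) footlug (np.int64(179), np.int64(347)) skirt (np.int64(124), np.int64(318))
100 lug bot (np.int64(165), np.int64(381)) top (np.int64(166), np.int64(358)) foot5 (np.int64(190), np.int64(402)) footlug (np.int64(193), np.int64(361)) skirt (np.int64(146), np.int64(339))
110 lug bot (np.int64(187), np.int64(396
[... 1742 characters left out ...]
np.int64(353)) foot5 (np.int64(381), np.int64(399)) footlug (np.int64(386), np.int64(357)) skirt (np.int64(453), np.int64(333))
210 lug bot (np.int64(433), np.int64(358)) top (np.int64(436), np.int64(335)) foot5 (np.int64(392), np.int64(385)) footlug (np.int64(397), np.int64(343)) skirt (np.int64(470), np.int64(312))
220 lug bot (np.int64(443), np.int64(338)) top (np.int64(446), np.int64(315)) foot5 (np.int64(399), np.int64(370)) footlug (np.int64(404), np.int64(328)) skirt (np.int64(481), np.int64(288))
230 lug bot (np.int64(447), np.int64(317)) top (np.int64(450), np.int64(294)) foot5 (np.int64(403), np.int64(354)) footlug (np.int64(408), np.int64(312)) skirt (np.int64(486), np.int64(263))
```

Tall funnel axis is about (0.429, 0.070) and the port about (0.600, 0.069). Both views put the notches at 78° (mod 120). The foot crop shows one lug at about 108°. So the plan is to grip at the cup, turn about 30° clockwise (+spin), insert, then turn about 57° more. First I move above the funnel.

```bash
python3 -m handwheel '[{"offset":[0.431,-0.519,0],"spin":-90,"grip":1},{"offset":[0.431,-0.519,0],"spin":-90,"grip":1},{"offset":[0.431,-0.519,0],"spin":-90,"grip":1},{"offset":[0.431,-0.519,0],"spin":-90,"grip":1},{"offset":[0.431,-0.519,0],"spin":-90,"grip":1},{"offset":[0.431,-0.519,0],"spin":-90,"grip":1},{"offset":[0.431,-0.519,0],"spin":-90,"grip":1},{"offset":[0.431,-0.519,0],"spin":-90,"grip":1},{"offset":[0.431,-0.519,0],"spin":-90,"grip":1},{"offset":[0.431,-0.519,0],"spin":-90,"grip":1},{"offset":[0.431,-0.519,0],"spin":-90,"grip":1},{"offset":[0.431,-0.519,0],"spin":-90,"grip":1},{"offset":[0.431,-0.519,0.03],"spin":-90,"grip":1},{"offset":[0.431,-0.519,0.06],"spin":-90,"grip":1},{"offset":[0.431,-0.519,0.06],"spin":-90,"grip":1}]'
cat > st.py <<'E'
from h import *
from scipy.spatial.transform import Rotation as Ro
def st():
    o=ctrl.get_obs();w,x,y,z=o['eef_rot'];R=Ro.from_quat([x,y,z,w]).as_matrix()
    print('t',round(o['time_s'],2),'pos',np.round(o['eef_pos'],4),'yaw',round(np.rad2deg(np.arctan2(R[1,0],R[0,0])),2),'zax',np.round(R[:,2],4),'q',np.round(o['q'],2),'F',np.round(o['wrist_force'],1),'T',np.round(o['torque'],2),'op',round(o['opening'],3))
    return o,R
def to(R,p,tgt): print('tool offset',np.round(R.T@(np.array(tgt)-p),4))
if __name__=='__main__':
    import sys
    o,R=st()
    if len(sys.argv)>3: to(R,o['eef_pos'],[float(v) for v in sys.argv[1:4]])
E
python3 st.py .429 .0703 .2397
python3 -c "
from h import *
save(cams.camera('scene'),'s1');save(cams.camera('top'),'t1')
import cv2,numpy as np
a=cv2.imread('pics/s1.png')[100:260,180:380];b=cv2.imread('pics/t1.png')[130:290,180:380]
cv2.imwrite('pics/st1.png',np.vstack([cv2.resize(a,None,fx=1.87,fy=1.87),cv2.resize(b,None,fx=1.87,fy=1.87)]))"
```

```text
time_s: 3.08
eef_pos: [0.4277, 0.0697, 0.3428]
eef_rot: [-0.002, 0.597, 0.802, -0.001]
wrist_force: [-0.8, 0.2, 0.2]
opening: 0.999
t 3.08 pos [0.4277 0.0697 0.3428] yaw 106.66 zax [-5.1e-03  3.0e-04 -1.0e+00] q [-0.11 -0.08  2.01 -0.    1.21 -0.4 ] F [-0.8  0.2  0.2] T [-0.03 -0.    0.01] op 0.999
tool offset [1.000e-04 1.900e-03 1.031e-01]
```

View pics/st1.png

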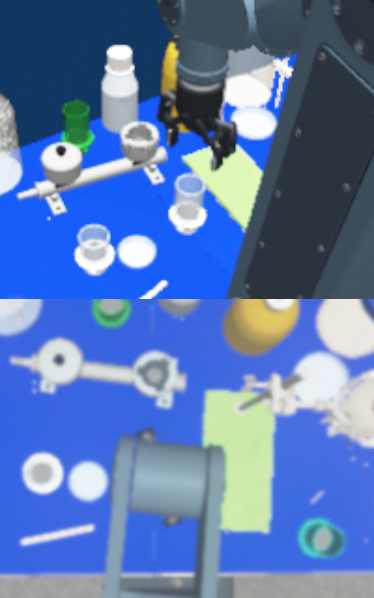

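The top view is blocked by the arm. The scene view shows the open gripper above and behind the funnel, at crop (200,140) versus (188,205). I'll check that the projection agrees before descending.

```bash
python3 -c "
from h import *
a=cams.camera('scene')
for z in (.09,.17,.19): print(z,(proj(a,[.4285,.07,z])-[180,100])*1.87)
import st;o,R=st.st();st.to(R,o['eef_pos'],[.429,.0703,.2397])"
```

```text
0.09 [189.34343418 193.9923882 ]
0.17 [192.57063144 161.34129306]
0.19 [193.42316682 152.67068269]
t 3.23 pos [0.4294 0.0697 0.346 ] yaw 106.67 zax [ 1.8e-03 -4.0e-04 -1.0e+00] q [-0.11 -0.08  2.   -0.    1.21 -0.4 ] F [ 0.4 -0.3  0.4] T [-0.04  0.02 -0.01] op 0.999
tool offset [ 0.0007 -0.0004  0.1063]
```

```bash
python3 -m handwheel '[{"offset":[0,0,0.05],"spin":0,"grip":1},{"offset":[0,0,0.08],"spin":0,"grip":1},{"offset":[0,0,0.105],"spin":0,"grip":1},{"offset":[0,0,0.105],"spin":0,"grip":1},{"offset":[0,0,0.105],"spin":0,"grip":0.4},{"offset":[0,0,0.105],"spin":0,"grip":0.4},{"offset":[0,0,0.105],"spin":0,"grip":0.4},{"offset":[0,0,0.105],"spin":0,"grip":0.4},{"offset":[0,0,0.105],"spin":0,"grip":0.4},{"offset":[0,0,0.105],"spin":0,"grip":0.4}]'; python3 st.py
```

```text
time_s: 4.47
eef_pos: [0.4297, 0.0702, 0.2416]
eef_rot: [0.001, 0.597, 0.802, 0.0]
wrist_force: [-3.2, -0.8, 9.0]
opening: 0.593
t 4.47 pos [0.4297 0.0702 0.2416] yaw 106.74 zax [ 2.5e-03 -7.0e-04 -1.0e+00] q [-0.11  0.1   2.07 -0.    0.96 -0.4 ] F [-3.2 -0.8  9. ] T [-0.15  0.55  0.04] op 0.593
```

```bash
python3 -m handwheel '[{"offset":[0,0,0],"spin":0,"grip":0.2},{"offset":[0,0,-0.03],"spin":0,"grip":0.2},{"offset":[0,0,-0.07],"spin":0,"grip":0.2},{"offset":[0,0,-0.11],"spin":0,"grip":0.2},{"offset":[0,0,-0.15],"spin":0,"grip":0.2},{"offset":[0,0,-0.16],"spin":0,"grip":0.2},{"offset":[0,0,-0.16],"spin":0,"grip":0.2},{"offset":[0,0,-0.16],"spin":0,"grip":0.2}]'; python3 st.py
python3 -c "
from h import *
p=[cams.camera('scene') for _ in range(2)]
im=np.mean([q['color'].astype(float) for q in p],0)
import pickle;pickle.dump((p[0],im),open('lift.pkl','wb'))
c=[int(v) for v in proj(p[0],[.429,.07,.19])];print(c)
s=im[c[1]-30:c[1]+34,c[0]-32:c[0]+32,::-1].astype(np.uint8)
cv2.imwrite('pics/lift.png',cv2.resize(s,None,fx=9,fy=9,interpolation=2))"
```

```text
time_s: 5.48
eef_pos: [0.4284, 0.0704, 0.3981]
eef_rot: [-0.001, 0.597, 0.802, -0.001]
wrist_force: [-0.1, -0.8, -0.6]
opening: 0.592
t 5.47 pos [0.4284 0.0704 0.3981] yaw 106.72 zax [-2.8e-03  3.0e-04 -1.0e+00] q [-0.11 -0.14  1.95  0.    1.34 -0.4 ] F [-0.1 -0.8 -0.6] T [ 0.04 -0.01 -0.  ] op 0.592
[283, 181]
```

View pics/lift.png

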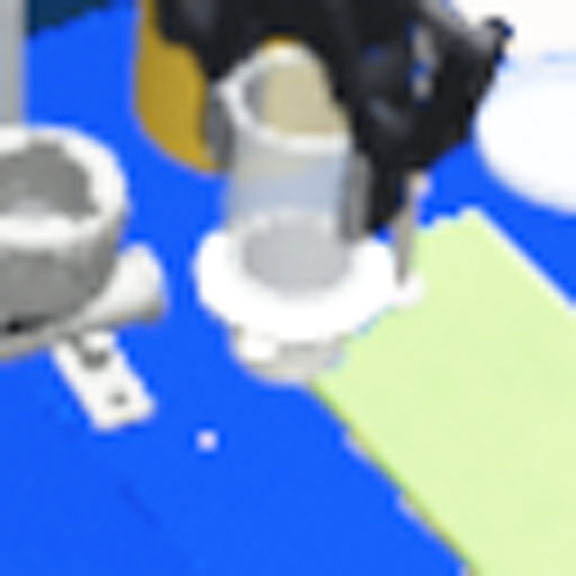

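Run:
```python
from h import *
import pickle
A,im=pickle.load(open('lift.pkl','rb'))
c=np.array([.4285,.0704]);z0=.1575;o=[283-32,181-30]
P=lambda X:tuple(np.round((proj(A,X)-o+.5)*9).astype(int).tolist())
v=np.array([-.21,.593])-c;print('cam az',np.rad2deg(np.arctan2(v[1],v[0])), 'skirt c',P([*c,z0+.037]),'foot bottom c',P([*c,z0]))
for d in list(range(80,150,5))+list(range(190,240,10)):
  u=np.array([np.cos(np.deg2rad(d)),np.sin(np.deg2rad(d))])
  print(d,'lug bot',P([*(c+.029*u),z0+.016]),'top',P([*(c+.029*u),z0+.022]),'foot',P([*(c+.022*u),z0+.005]))
# overlay
s=cv2.imread('pics/lift.png')
def ring(r,z,col):
  for d in range(0,360,4): cv2.circle(s,P([c[0]+r*np.cos(np.deg2rad(d)),c[1]+r*np.sin(np.deg2rad(d)),z0+z]),1,col,-1)
ring(.0345,.039,(0,0,255));ring(.0345,.031,(0,0,255));ring(.022,.005,(0,255,0));ring(.027,.115,(255,0,255))
s2=s[150:450,150:480].copy();cv2.imwrite('pics/ov.png',cv2.resize(s2,None,fx=1.8,fy=1.8))
```

```text
cam az 140.700332869595 skirt c (296, 271) foot bottom c (289, 348)
80 lug bot (218, 335) top (219, 323) foot (234, 353)
85 lug bot (221, 340) top (222, 327) foot (236, 356)
90 lug bot (225, 344) top (226, 332) foot (239, 360)
95 lug bot (229, 348) top (230, 336) foot (243, 363)
100 lug bot (234, 352) top (235, 340) foot (246, 366)
105 lug bot (239, 356) top (240, 343) foot (250, 368)
110 lug bot (245, 359) top (246, 346) foot (255, 371)
115 lug bot (251, 362) top (252, 349) foot (259, 373)
120 lug bot (258, 365) top (259, 352) foot (264, 375)
125 lug bot (264, 367) top (266, 354) foot (269, 377)
130 lug bot (271, 369) top (272, 356) foot (274, 378)
135 lug bot (278, 370) top (280, 357) foot (280, 379)
140 lug bot (286, 371) top (287, 358) foot (285, 380)
145 lug bot (293, 372) top (294, 359) foot (290, 380)
190 lug bot (351, 358) top (353, 345) foot (334, 370)
200 lug bot (360, 350) top (362, 338) foot (341, 364)
210 lug bot (367, 342) top (368, 330) foot (346, 358)
220 lug bot (371, 333) top (373, 321) foot (350, 351)
230 lug bot (374, 324) top (375, 311) foot (351, 344)
```

View pics/ov.png

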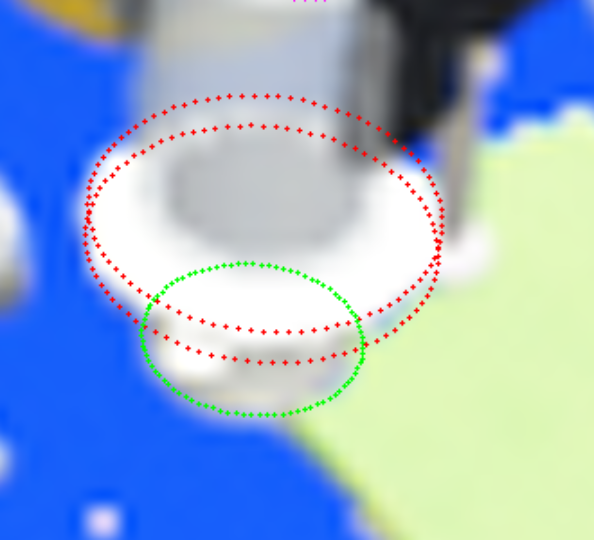

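The raised funnel's bright lug sits at crop (261,349), so about 118–121°. That is about 40° clockwise from the notch at 78°. I'll move above the port with +40 spin.

```bash
python3 -m handwheel '[{"offset":[-0.015,0.05,0],"spin":10,"grip":0.2},{"offset":[-0.030,0.10,0],"spin":20,"grip":0.2},{"offset":[-0.045,0.145,0],"spin":30,"grip":0.2},{"offset":[-0.051,0.164,0.01],"spin":40,"grip":0.2},{"offset":[-0.051,0.164,0.025],"spin":40,"grip":0.2},{"offset":[-0.051,0.164,0.025],"spin":40,"grip":0.2},{"offset":[-0.051,0.164,0.025],"spin":40,"grip":0.2}]'; python3 st.py .600 .0687 .373
python3 -c "
from h import *
p=cams.camera('scene');save(p,'s3')
c=[256,165]
s=p['color'][c[1]-40:c[1]+40,c[0]-40:c[0]+40,::-1]
cv2.imwrite('pics/s3c.png',cv2.resize(s,None,fx=7,fy=7,interpolation=2))"
```

```text
time_s: 6.45
eef_pos: [0.5999, 0.0688, 0.3746]
eef_rot: [-0.0, 0.835, 0.551, -0.0]
wrist_force: [0.3, -0.2, -1.7]
opening: 0.59
t 6.45 pos [0.5999 0.0688 0.3746] yaw 66.82 zax [-8.e-04  1.e-04 -1.e+00] q [-0.08  0.27  1.56  0.    1.31  0.32] F [ 0.3 -0.2 -1.7] T [0.02 0.02 0.  ] op 0.59
tool offset [-0.0001  0.0002  0.0016]
```

View pics/s3c.png

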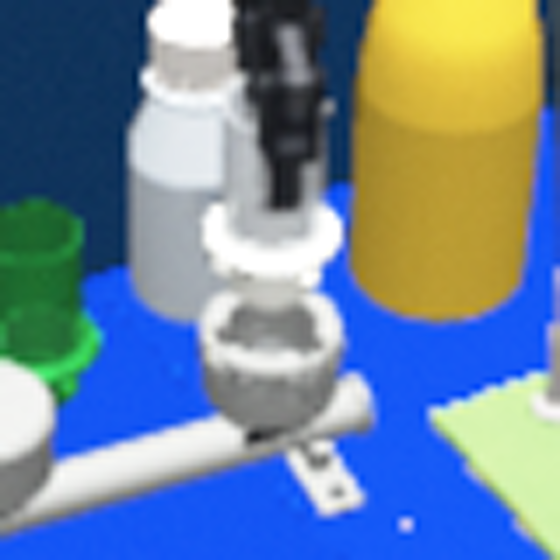

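Lugs show at crop (230,270) and (310,270), roughly above the notches. I'll lower the foot into the bore and check the force.

```bash
python3 -m handwheel '[{"offset":[0,0,0.015],"spin":0,"grip":0.2},{"offset":[0,0,0.024],"spin":0,"grip":0.2},{"offset":[0,0,0.031],"spin":0,"grip":0.2},{"offset":[0,0,0.038],"spin":0,"grip":0.2},{"offset":[0,0,0.038],"spin":0,"grip":0.2},{"offset":[0,0,0.038],"spin":0,"grip":0.2}]'; python3 st.py
```

```text
time_s: 7.25
eef_pos: [0.6008, 0.0687, 0.3369]
eef_rot: [0.0, 0.835, 0.55, 0.0]
wrist_force: [1.2, -0.3, -1.0]
opening: 0.588
t 7.25 pos [0.6008 0.0687 0.3369] yaw 66.72 zax [ 4.e-04 -0.e+00 -1.e+00] q [-0.08  0.31  1.59 -0.    1.24  0.32] F [ 1.2 -0.3 -1. ] T [ 0.    0.03 -0.07] op 0.588
```

```bash
python3 -m handwheel '[{"offset":[0,0,0.003],"spin":0,"grip":0.2},{"offset":[0,0,0.005],"spin":0,"grip":0.2},{"offset":[0,0,0.007],"spin":0,"grip":0.2},{"offset":[0,0,0.007],"spin":0,"grip":0.2}]'; python3 st.py
```

```text
time_s: 7.75
eef_pos: [0.6007, 0.0687, 0.33]
eef_rot: [0.0, 0.835, 0.55, 0.0]
wrist_force: [-0.9, 0.2, 0.3]
opening: 0.587
t 7.75 pos [0.6007 0.0687 0.33  ] yaw 66.72 zax [ 2.e-04  0.e+00 -1.e+00] q [-0.08  0.32  1.6   0.    1.23  0.32] F [-0.9  0.2  0.3] T [-0.02  0.2  -0.06] op 0.587
```

No resistance at rim level, so the lugs appear to be in the notches. I push on against the valve.

```bash
python3 -m handwheel '[{"offset":[0,0,0.003],"spin":0,"grip":0.2},{"offset":[0,0,0.005],"spin":0,"grip":0.2},{"offset":[0,0,0.005],"spin":0,"grip":0.2}]'; python3 st.py;  python3 -m handwheel '[{"offset":[0,0,0.003],"spin":0,"grip":0.2},{"offset":[0,0,0.005],"spin":0,"grip":0.2},{"offset":[0,0,0.006],"spin":0,"grip":0.2},{"offset":[0,0,0.006],"spin":0,"grip":0.2}]'; python3 st.py
```

```text
time_s: 8.12
eef_pos: [0.6007, 0.0687, 0.3254]
eef_rot: [0.0, 0.835, 0.55, 0.0]
wrist_force: [-3.7, -0.6, 6.0]
opening: 0.592
t 8.12 pos [0.6007 0.0687 0.3254] yaw 66.72 zax [ 6.e-04 -0.e+00 -1.e+00] q [-0.08  0.32  1.6  -0.    1.22  0.32] F [-3.7 -0.6  6. ] T [0.07 0.54 0.04] op 0.592
time_s: 8.62
eef_pos: [0.6008, 0.0688, 0.3203]
eef_rot: [0.0, 0.835, 0.55, 0.0]
wrist_force: [-4.9, 0.8, 11.4]
opening: 0.594
t 8.62 pos [0.6008 0.0688 0.3203] yaw 66.73 zax [ 9.e-04 -1.e-04 -1.e+00] q [-0.08  0.33  1.6  -0.    1.21  0.32] F [-4.9  0.8 11.4] T [ 0.08  1.09 -0.03] op 0.594
```

Force 11.4 N at 10 mm beyond the rim matches the valve spring, and the lugs are about 13–15 mm down. I'll turn clockwise (+spin), easing 1.5 mm off the side load.

```bash
python3 -m handwheel '[{"offset":[-0.0006,-0.0014,0],"spin":0,"grip":0.2},{"offset":[-0.0006,-0.0014,0],"spin":5,"grip":0.2},{"offset":[-0.0006,-0.0014,0],"spin":10,"grip":0.2},{"offset":[-0.0006,-0.0014,0],"spin":15,"grip":0.2},{"offset":[-0.0006,-0.0014,0],"spin":15,"grip":0.2}]'; python3 st.py
```

```text
time_s: 9.25
eef_pos: [0.6, 0.0685, 0.3208]
eef_rot: [0.001, 0.9, 0.436, 0.002]
wrist_force: [-1.0, -0.3, 10.5]
opening: 0.587
t 9.25 pos [0.6    0.0685 0.3208] yaw 51.67 zax [ 3.8e-03 -8.0e-04 -1.0e+00] q [-0.08  0.33  1.61 -0.    1.21  0.59] F [-1.  -0.3 10.5] T [-0.26  0.36 -0.03] op 0.587
```

```bash
python3 -m handwheel '[{"offset":[0,0,0],"spin":6,"grip":0.2},{"offset":[0,0,0],"spin":12,"grip":0.2},{"offset":[0,0,0],"spin":18,"grip":0.2},{"offset":[0,0,0],"spin":24,"grip":0.2},{"offset":[0,0,0],"spin":30,"grip":0.2},{"offset":[0,0,0],"spin":30,"grip":0.2}]'; python3 st.py
```

```text
time_s: 10.0
eef_pos: [0.5996, 0.0686, 0.3205]
eef_rot: [0.001, 0.982, 0.188, 0.001]
wrist_force: [-2.7, -0.5, 9.6]
opening: 0.591
t 10.0 pos [0.5996 0.0686 0.3205] yaw 21.66 zax [ 2.3e-03 -7.0e-04 -1.0e+00] q [-0.08  0.33  1.61 -0.    1.21  1.11] F [-2.7 -0.5  9.6] T [-0.14  0.71 -0.08] op 0.591
```

```bash
python3 -m handwheel '[{"offset":[0,0,0],"spin":2,"grip":0.2},{"offset":[0,0,0],"spin":4,"grip":0.2},{"offset":[0,0,0],"spin":6,"grip":0.2},{"offset":[0,0,0],"spin":6,"grip":0.2}]'; python3 st.py
```

```text
time_s: 10.5
eef_pos: [0.5995, 0.0686, 0.3204]
eef_rot: [0.0, 0.991, 0.137, 0.001]
wrist_force: [-4.1, 0.2, 10.2]
opening: 0.59
t 10.5 pos [0.5995 0.0686 0.3204] yaw 15.72 zax [ 1.7e-03 -6.0e-04 -1.0e+00] q [-0.08  0.33  1.61 -0.    1.21  1.21] F [-4.1  0.2 10.2] T [-0.11  0.81  0.03] op 0.59
```

Turned 51° so far and no stop yet. Continuing in small steps.

```bash
python3 -m handwheel '[{"offset":[0,0,0],"spin":2,"grip":0.2},{"offset":[0,0,0],"spin":4,"grip":0.2},{"offset":[0,0,0],"spin":4,"grip":0.2}]'; python3 st.py; python3 -m handwheel '[{"offset":[0,0,0],"spin":2,"grip":0.2},{"offset":[0,0,0],"spin":4,"grip":0.2},{"offset":[0,0,0],"spin":4,"grip":0.2}]'; python3 st.py
```

```text
time_s: 10.88
eef_pos: [0.5994, 0.0686, 0.3203]
eef_rot: [0.0, 0.995, 0.102, 0.001]
wrist_force: [-3.2, -0.1, 10.6]
opening: 0.59
t 10.88 pos [0.5994 0.0686 0.3203] yaw 11.72 zax [ 1.5e-03 -8.0e-04 -1.0e+00] q [-0.08  0.33  1.61 -0.    1.21  1.28] F [-3.2 -0.1 10.6] T [-0.18  0.77  0.15] op 0.59
time_s: 11.25
eef_pos: [0.5991, 0.0683, 0.3203]
eef_rot: [0.001, 0.998, 0.069, 0.0]
wrist_force: [-5.5, -2.6, 11.3]
opening: 0.594
t 11.25 pos [0.5991 0.0683 0.3203] yaw 7.87 zax [ 2.0e-04 -2.4e-03 -1.0e+00] q [-0.08  0.33  1.61 -0.    1.21  1.35] F [-5.5 -2.6 11.3] T [-0.6   1.25  1.26] op 0.594
```

Torque jumped to 1.26 Nm at about 59°, so this is the end stop. Next I let it up.

```bash
python3 -m handwheel '[{"offset":[0,0,-0.001],"spin":0,"grip":0.2},{"offset":[0,0,-0.002],"spin":0,"grip":0.2},{"offset":[0,0,-0.003],"spin":0,"grip":0.2},{"offset":[0,0,-0.003],"spin":0,"grip":0.2}]'; python3 st.py; python3 -m handwheel '[{"offset":[0,0,-0.001],"spin":0,"grip":0.2},{"offset":[0,0,-0.002],"spin":0,"grip":0.2},{"offset":[0,0,-0.002],"spin":0,"grip":0.2}]'; python3 st.py
```

```text
time_s: 11.75
eef_pos: [0.5988, 0.0682, 0.3207]
eef_rot: [0.001, 0.998, 0.068, -0.001]
wrist_force: [-1.6, -5.1, -1.4]
opening: 0.595
t 11.75 pos [0.5988 0.0682 0.3207] yaw 7.78 zax [-0.0016 -0.0016 -1.    ] q [-0.08  0.33  1.61 -0.    1.21  1.35] F [-1.6 -5.1 -1.4] T [-1.13  0.36  1.28] op 0.595
time_s: 12.12
eef_pos: [0.5986, 0.068, 0.3211]
eef_rot: [0.001, 0.998, 0.068, -0.001]
wrist_force: [0.6, -6.1, -9.6]
opening: 0.591
t 12.12 pos [0.5986 0.068  0.3211] yaw 7.75 zax [-0.0028 -0.0014 -1.    ] q [-0.08  0.33  1.61 -0.    1.21  1.35] F [ 0.6 -6.1 -9.6] T [-1.19 -0.36  1.17] op 0.591
```

The pull rose to about 10 N after less than 1 mm of lift, so the lugs are under the lip but not in the catch. I'll push down again and turn further.

```bash
python3 -m handwheel '[{"offset":[0,0,0.003],"spin":0,"grip":0.2},{"offset":[0,0,0.005],"spin":0,"grip":0.2},{"offset":[0,0,0.006],"spin":0,"grip":0.2},{"offset":[0,0,0.006],"spin":0,"grip":0.2}]'; python3 st.py; python3 -m handwheel '[{"offset":[0,0,0],"spin":2,"grip":0.2},{"offset":[0,0,0],"spin":4,"grip":0.2},{"offset":[0,0,0],"spin":4,"grip":0.2}]'; python3 st.py
```

```text
time_s: 12.62
eef_pos: [0.5994, 0.0682, 0.3204]
eef_rot: [0.001, 0.998, 0.068, 0.001]
wrist_force: [-9.2, -4.3, 16.9]
opening: 0.594
t 12.62 pos [0.5994 0.0682 0.3204] yaw 7.79 zax [ 0.0011 -0.0021 -1.    ] q [-0.08  0.33  1.61 -0.    1.21  1.35] F [-9.2 -4.3 16.9] T [-1.1   1.88  1.27] op 0.594
time_s: 13.0
eef_pos: [0.5997, 0.0684, 0.3204]
eef_rot: [0.002, 0.999, 0.034, 0.001]
wrist_force: [-7.3, -3.9, 14.7]
opening: 0.591
t 13.0 pos [0.5997 0.0684 0.3204] yaw 3.95 zax [ 0.0027 -0.003  -1.    ] q [-0.08  0.33  1.61 -0.    1.21  1.42] F [-7.3 -3.9 14.7] T [-1.3   1.26  2.59] op 0.591
```

Torque rises linearly at about 0.33 Nm/deg from yaw 11.7°, so the stop is real, at about 55°. The windup was jamming the lugs vertically. I'll unwind most of the torque while still pressed down, then let up.

```bash
python3 -m handwheel '[{"offset":[0,0,0],"spin":-3,"grip":0.2},{"offset":[0,0,0],"spin":-6.5,"grip":0.2},{"offset":[0,0,0],"spin":-6.5,"grip":0.2}]'; python3 st.py; python3 -m handwheel '[{"offset":[0,0,-0.002],"spin":0,"grip":0.2},{"offset":[0,0,-0.004],"spin":0,"grip":0.2},{"offset":[0,0,-0.004],"spin":0,"grip":0.2}]'; python3 st.py
```

```text
time_s: 13.38
eef_pos: [0.6001, 0.0683, 0.3199]
eef_rot: [0.0, 0.996, 0.089, 0.002]
wrist_force: [-2.9, -3.5, 10.9]
opening: 0.592
t 13.38 pos [0.6001 0.0683 0.3199] yaw 10.16 zax [ 4.1e-03 -5.0e-04 -1.0e+00] q [-0.08  0.33  1.61 -0.    1.2   1.31] F [-2.9 -3.5 10.9] T [-0.84  0.57 -0.02] op 0.592
time_s: 13.75
eef_pos: [0.6001, 0.0682, 0.3236]
eef_rot: [0.0, 0.996, 0.088, 0.002]
wrist_force: [-1.9, -2.4, 9.0]
opening: 0.594
t 13.75 pos [0.6001 0.0682 0.3236] yaw 10.11 zax [ 3.9e-03 -4.0e-04 -1.0e+00] q [-0.08  0.32  1.6  -0.    1.21  1.31] F [-1.9 -2.4  9. ] T [-0.77  0.42 -0.06] op 0.594
```

It now springs up freely with Fz at 9 N. I continue with a slight clockwise bias.

```bash
python3 -m handwheel '[{"offset":[0,0,-0.001],"spin":1,"grip":0.2},{"offset":[0,0,-0.002],"spin":1,"grip":0.2},{"offset":[0,0,-0.002],"spin":1,"grip":0.2}]'; python3 st.py; python3 -m handwheel '[{"offset":[0,0,-0.001],"spin":0,"grip":0.2},{"offset":[0,0,-0.002],"spin":0,"grip":0.2},{"offset":[0,0,-0.002],"spin":0,"grip":0.2}]'; python3 st.py
```

```text
time_s: 14.12
eef_pos: [0.5998, 0.0684, 0.3244]
eef_rot: [0.0, 0.997, 0.08, 0.001]
wrist_force: [2.0, -2.6, 5.1]
opening: 0.59
t 14.12 pos [0.5998 0.0684 0.3244] yaw 9.18 zax [ 2.8e-03 -4.0e-04 -1.0e+00] q [-0.08  0.32  1.6  -0.    1.21  1.33] F [ 2.  -2.6  5.1] T [-0.92 -0.31  0.01] op 0.59
time_s: 14.5
eef_pos: [0.5996, 0.0684, 0.3246]
eef_rot: [0.0, 0.997, 0.08, 0.001]
wrist_force: [6.4, -4.4, -6.4]
opening: 0.59
t 14.5 pos [0.5996 0.0684 0.3246] yaw 9.18 zax [ 1.6e-03 -3.0e-04 -1.0e+00] q [-0.08  0.32  1.6  -0.    1.21  1.33] F [ 6.4 -4.4 -6.4] T [-1.06 -1.31 -0.22] op 0.59
```

Hard stop at TCP z 0.3246. To see if it's caught, I relax the pull and apply a small counter-clockwise turn: caught means it resists.

```bash
python3 -m handwheel '[{"offset":[0,0,0.0015],"spin":0,"grip":0.2},{"offset":[0,0,0.0015],"spin":0,"grip":0.2}]'; python3 st.py; python3 -m handwheel '[{"offset":[0,0,0],"spin":-2,"grip":0.2},{"offset":[0,0,0],"spin":-4,"grip":0.2},{"offset":[0,0,0],"spin":-4,"grip":0.2}]'; python3 st.py
```

```text
time_s: 14.75
eef_pos: [0.5997, 0.0684, 0.3246]
eef_rot: [0.0, 0.997, 0.08, 0.001]
wrist_force: [4.4, -4.1, 1.9]
opening: 0.59
t 14.75 pos [0.5997 0.0684 0.3246] yaw 9.2 zax [ 2.1e-03 -5.0e-04 -1.0e+00] q [-0.08  0.32  1.6  -0.    1.21  1.33] F [ 4.4 -4.1  1.9] T [-1.14 -0.71 -0.1 ] op 0.59
time_s: 15.12
eef_pos: [0.5996, 0.0681, 0.3244]
eef_rot: [0.0, 0.993, 0.114, 0.001]
wrist_force: [3.7, -6.4, 2.1]
opening: 0.593
t 15.12 pos [0.5996 0.0681 0.3244] yaw 13.13 zax [ 1.5e-03 -5.0e-04 -1.0e+00] q [-0.08  0.32  1.6  -0.    1.21  1.26] F [ 3.7 -6.4  2.1] T [-1.31 -0.61 -0.77] op 0.593
```

```bash
python3 -m handwheel '[{"offset":[0,0,0],"spin":-1.5,"grip":0.2},{"offset":[0,0,0],"spin":-3,"grip":0.2},{"offset":[0,0,0],"spin":-3,"grip":0.2}]'; python3 st.py
```

```text
time_s: 15.5
eef_pos: [0.5993, 0.0683, 0.3247]
eef_rot: [0.0, 0.99, 0.14, 0.0]
wrist_force: [1.3, -5.0, 3.5]
opening: 0.585
t 15.5 pos [0.5993 0.0683 0.3247] yaw 16.12 zax [ 6.e-04 -1.e-04 -1.e+00] q [-0.08  0.32  1.6  -0.    1.22  1.21] F [ 1.3 -5.   3.5] T [-1.23 -0.12 -1.1 ] op 0.585
```

Resistance grew to −1.1 Nm, which is well above plain lip friction, so it's probably in the catch with some play. I return to neutral and look at the skirt-to-rim gap.

```bash
python3 -m handwheel '[{"offset":[0,0,0],"spin":3,"grip":0.2},{"offset":[0,0,0],"spin":6,"grip":0.2},{"offset":[0,0,0],"spin":6,"grip":0.2}]'; python3 st.py;  python3 -c "
from h import *
p=cams.camera('scene');save(p,'s4')
c=[256,165]
s=p['color'][c[1]-30:c[1]+30,c[0]-30:c[0]+30,::-1]
cv2.imwrite('pics/s4c.png',cv2.resize(s,None,fx=9,fy=9,interpolation=2))"
```

```text
time_s: 15.88
eef_pos: [0.5991, 0.0687, 0.3247]
eef_rot: [0.0, 0.996, 0.089, -0.0]
wrist_force: [-0.1, -4.4, 6.2]
opening: 0.59
t 15.88 pos [0.5991 0.0687 0.3247] yaw 10.26 zax [-1.e-04 -5.e-04 -1.e+00] q [-0.08  0.32  1.6  -0.    1.22  1.31] F [-0.1 -4.4  6.2] T [-0.98  0.07  0.33] op 0.59
```

View pics/s4c.png

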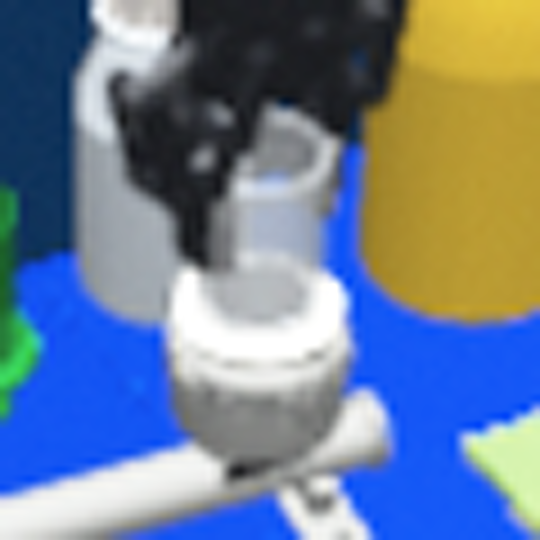

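The funnel sits on the collar at crop (260,330) and looks upright. The 4.5 mm rise exceeds the 3 mm that the lip alone would allow, and it resisted counter-clockwise. I release it and look from a distance.

```bash
python3 -m handwheel '[{"offset":[0,0,0],"spin":0,"grip":0.7},{"offset":[0,0,0],"spin":0,"grip":1},{"offset":[0,0,0],"spin":0,"grip":1},{"offset":[0,0,0],"spin":0,"grip":1},{"offset":[0,0,0],"spin":0,"grip":1}]'; python3 st.py; python3 -m handwheel '[{"offset":[0,0,-0.03],"spin":0,"grip":1},{"offset":[0,0,-0.08],"spin":0,"grip":1},{"offset":[0,0,-0.12],"spin":0,"grip":1},{"offset":[0,0,-0.12],"spin":0,"grip":1},{"offset":[0,0,-0.12],"spin":0,"grip":1}]'; python3 st.py
cat > look.py <<'E'
from h import *
import sys
n=sys.argv[1]
a=[cams.camera('scene') for _ in range(2)];b=cams.camera('top')
save(a[0],'s'+n);save(b,'t'+n)
im=np.mean([q['color'].astype(float) for q in a],0)
import pickle;pickle.dump((a[0],b,im),open('l%s.pkl'%n,'wb'))
c=[256,160];s=im[c[1]-30:c[1]+30,c[0]-30:c[0]+30,::-1].astype(np.uint8).copy()
c2=[262,165];t=b['color'][c2[1]-30:c2[1]+30,c2[0]-30:c2[0]+30,::-1]
f=lambda x:cv2.resize(x,(540,540),interpolation=2)
s=f(s);
X=np.array([.5996,.0688])
def ring(r,z,col):
  for d in range(0,360,5):
    q=(proj(a[0],[X[0]+r*np.cos(np.deg2rad(d)),X[1]+r*np.sin(np.deg2rad(d)),z])-[c[0]-30,c[1]-30]+.5)*9
    cv2.circle(s,(int(q[0]),int(q[1])),1,col,-1)
s0=s.copy()
ring(.0375,.108,(0,255,0));ring(.0345,.083+.031,(0,0,255));ring(.0345,.083+.039,(0,0,255));ring(.027,.083+.115,(255,0,255))
cv2.imwrite('pics/l%sA.png'%n,np.hstack([s0[:,:400] if 0 else cv2.resize(s0,(400,400)),cv2.resize(s,(400,400))]))
cv2.imwrite('pics/l%sB.png'%n,f(t))
E
python3 look.py 5
```

```text
time_s: 16.55
eef_pos: [0.5991, 0.0687, 0.3241]
eef_rot: [-0.0, 0.996, 0.089, -0.0]
wrist_force: [-0.5, -0.6, 0.2]
opening: 1.001
t 16.55 pos [0.5991 0.0687 0.3241] yaw 10.22 zax [-2.e-04  1.e-04 -1.e+00] q [-0.08  0.32  1.6   0.    1.22  1.31] F [-0.5 -0.6  0.2] T [-0.03  0.03  0.01] op 1.001
time_s: 17.18
eef_pos: [0.5989, 0.0687, 0.4435]
eef_rot: [-0.0, 0.996, 0.089, -0.0]
wrist_force: [-0.7, 0.6, 0.7]
opening: 0.997
t 17.18 pos [0.5989 0.0687 0.4435] yaw 10.22 zax [-8.e-04  1.e-04 -1.e+00] q [-0.08  0.21  1.49  0.    1.44  1.31] F [-0.7  0.6  0.7] T [-0.04  0.05  0.03] op 0.997
```

View pics/l5A.png

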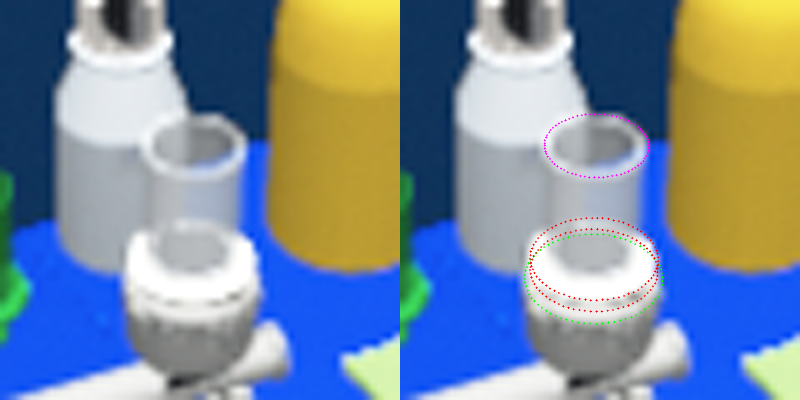

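View pics/s5.png

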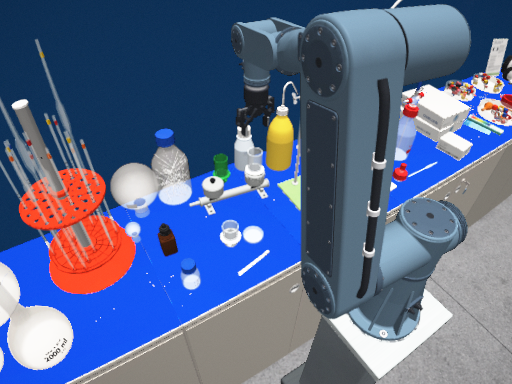

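The funnel stands upright on the port by itself at scene (255,160), and its rim matches the locked height to about a pixel. That can't separate caught from merely under the lip (3 mm), so I'll do one clean mechanical check: regrip and twist gently counter-clockwise.

```bash
python3 -m handwheel '[{"offset":[0,0,0.05],"spin":0,"grip":1},{"offset":[0,0,0.09],"spin":0,"grip":1},{"offset":[0,0,0.12],"spin":0,"grip":1},{"offset":[0,0,0.12],"spin":0,"grip":1},{"offset":[0,0,0.12],"spin":0,"grip":0.2},{"offset":[0,0,0.12],"spin":0,"grip":0.2},{"offset":[0,0,0.12],"spin":0,"grip":0.2},{"offset":[0,0,0.12],"spin":0,"grip":0.2},{"offset":[0,0,0.12],"spin":0,"grip":0.2}]'; python3 st.py;  python3 -m handwheel '[{"offset":[0,0,0],"spin":-1,"grip":0.2},{"offset":[0,0,0],"spin":-2,"grip":0.2},{"offset":[0,0,0],"spin":-2,"grip":0.2}]'; python3 st.py;  python3 -m handwheel '[{"offset":[0,0,0],"spin":-1,"grip":0.2},{"offset":[0,0,0],"spin":-2,"grip":0.2},{"offset":[0,0,0],"spin":-2,"grip":0.2}]'; python3 st.py;  python3 -m handwheel '[{"offset":[0,0,0],"spin":-1,"grip":0.2},{"offset":[0,0,0],"spin":-2,"grip":0.2},{"offset":[0,0,0],"spin":-2,"grip":0.2}]'; python3 st.py
```

```text
time_s: 18.45
eef_pos: [0.5997, 0.0687, 0.3262]
eef_rot: [0.0, 0.996, 0.089, 0.002]
wrist_force: [-0.7, -0.1, 5.9]
opening: 0.593
t 18.45 pos [0.5997 0.0687 0.3262] yaw 10.24 zax [ 3.3e-03 -2.0e-04 -1.0e+00] q [-0.08  0.32  1.6   0.    1.22  1.31] F [-0.7 -0.1  5.9] T [0.07 0.16 0.16] op 0.593
time_s: 18.82
eef_pos: [0.5998, 0.0687, 0.3263]
eef_rot: [0.0, 0.994, 0.106, 0.002]
wrist_force: [-1.1, 0.2, 7.2]
opening: 0.589
t 18.82 pos [0.5998 0.0687 0.3263] yaw 12.23 zax [ 3.5e-03 -2.0e-04 -1.0e+00] q [-0.08  0.32  1.6   0.    1.22  1.27] F [-1.1  0.2  7.2] T [0.06 0.22 0.02] op 0.589
time_s: 19.2
eef_pos: [0.5998, 0.0686, 0.3263]
eef_rot: [0.0, 0.992, 0.124, 0.002]
wrist_force: [-0.6, 0.1, 5.3]
opening: 0.585
t 19.2 pos [0.5998 0.0686 0.3263] yaw 14.19 zax [ 3.6e-03 -2.0e-04 -1.0e+00] q [-0.08  0.32  1.6   0.    1.22  1.24] F [-0.6  0.1  5.3] T [ 0.07  0.15 -0.28] op 0.585
time_s: 19.58
eef_pos: [0.5998, 0.0684, 0.3263]
eef_rot: [-0.0, 0.99, 0.14, 0.002]
wrist_force: [-0.6, 1.4, 7.0]
opening: 0.587
t 19.57 pos [0.5998 0.0684 0.3263] yaw 16.04 zax [ 3.6e-03  5.0e-04 -1.0e+00] q [-0.08  0.32  1.6   0.    1.22  1.21] F [-0.6  1.4  7. ] T [ 0.02  0.2  -1.45] op 0.587
```

After a few degrees of play the torque jumped to −1.45 Nm, so it's caught. I return to mid-play, release, retract and check.

```bash
python3 -m handwheel '[{"offset":[0,0,0],"spin":3,"grip":0.2},{"offset":[0,0,0],"spin":4,"grip":0.2},{"offset":[0,0,-0.002],"spin":4,"grip":0.2},{"offset":[0,0,-0.002],"spin":4,"grip":1},{"offset":[0,0,-0.002],"spin":4,"grip":1},{"offset":[0,0,-0.002],"spin":4,"grip":1},{"offset":[0,0,-0.002],"spin":4,"grip":1},{"offset":[0,0,-0.05],"spin":4,"grip":1},{"offset":[0,0,-0.10],"spin":4,"grip":1},{"offset":[0,0,-0.13],"spin":4,"grip":1},{"offset":[0,0,-0.13],"spin":4,"grip":1},{"offset":[0,0,-0.13],"spin":4,"grip":1}]'; python3 st.py; python3 look.py 6
python3 - <<'E'
from h import *
import pickle
A,_=pickle.load(open('ab.pkl','rb'));a,b,im=pickle.load(open('l6.pkl','rb'))
d=cv2.absdiff(A['color'],a['color']).max(2)
for n,c in(('short',(232,234)),('petri',(253,234)),('dropper',(167,240))):
  print(n,d[c[1]-12:c[1]+12,c[0]-10:c[0]+10].mean())
E
```

```text
time_s: 21.08
eef_pos: [0.5988, 0.0687, 0.4529]
eef_rot: [-0.0, 0.994, 0.106, -0.001]
wrist_force: [0.7, -0.6, -1.2]
opening: 0.999
t 21.07 pos [0.5988 0.0687 0.4529] yaw 12.22 zax [-1.8e-03  1.0e-04 -1.0e+00] q [-0.08  0.21  1.48 -0.    1.46  1.28] F [ 0.7 -0.6 -1.2] T [-0.01  0.02  0.02] op 0.999
short 10.41875
petri 8.4125
dropper 6.2375
```

View pics/l6A.png

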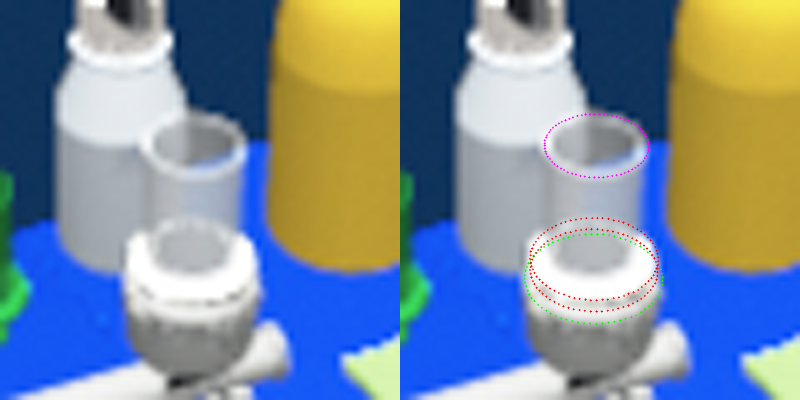

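The funnel is upright and unchanged at crop (190,200). The gripper is well clear, and the other items are in place in the scene view.

```bash
python3 -c "
from bench import ctrl
print(ctrl.hand_in())"
```

```text
the job is handed in; nothing more can be done
None
```

I fitted the tall white funnel to the free place of the manifold, and it is locked and upright with the gripper clear. I handed the job in at about 21 s of the 64 s allowed.

**How it went:** I gripped the cup and turned it to the notch angle seen in both cameras. It went down through the notches without resistance and onto the valve, where the push rose to about 11 N. I then turned it clockwise to the stop, about 55° on. The first let-up jammed because the grip was still twisting the lugs against the stop. I pushed down again and took the twist off, and it sprang up about 4.5 mm.

**Last checks:**
- **Catch:** after letting go and regripping, a gentle counter-clockwise twist met about 4° of play, then a hard stop at 1.45 Nm.
- **Stands by itself:** after the final release it was upright and had not moved in the picture. Its rim matched the locked height, but only to about 1 pixel (roughly 3 mm), so I relied on the twist check for the catch.
- **Valve:** I did not read its position. That it is held open follows from the catch and the height.
- **Other items:** the short funnel, petri dish and dropper bottle look unmoved in the scene picture. A pixel comparison showed small differences of 6–10 grey levels there. I took those for image noise and did not check further.

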